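# Unlock the length gauge and push its stop home

### The arm

A 6-joint arm with a two-finger parallel gripper is mounted at the origin on a cart in front of the work surface, level with it; the furniture and walls round the work are solid. World frame = base frame: x ahead of the robot, y to its left, z up, the work surface at z = 0. Lengths are in mm, angles in rad, forces in N, time in s.
With the tool pointing down it reaches from about 375 to 975 mm from the base axis. Payload 3.8 kg.
Tool frame: the origin (TCP) lies midway between the tips of the shut fingers; the grasp point (between the pads) lies 19 mm behind it; z points along the fingers, y is the direction in which the jaws open and shut (so a half turn about z gives the same grasp; the last joint's range is limited). The gripper opens to 85 mm and grips with 20 to 120 N. Pads are 22 mm wide; open, the fingers measure 114 mm over their backs; the gripper's body (76 mm by 85 mm) begins 54 mm behind the grasp point. The pads swing forward as they close: fully open they stand 13 mm farther back than shut.
Start: joints at [1.079, 0.264, 1.604, -0, 1.274, -0.037], TCP at [296.513, 606.381, 231.28] pointing down, gripper open.
Joint ranges: [-2.63, 2.63], [-0.94, 2.18], [0.31, 2.57], [-1.31, 4.45], [0, 2.66], [-2.55, 2.55]. Speed limits (rad/s): [2.57, 2.57, 3.14, 3.14, 3.14, 3.14].

### API

Orientations are given as a rotation vector (axis times angle).
In Python, from bench import arm gives the robot as it stands. The module is installed in compiled form; this text tells all that it offers.
- The arm moves only by the tool servo_tool, never from a script. Its argument "moves" is a list of rows, each an object with "travel": the shift along the tool's x, y, z as a fraction of full scale, a list of three; "roll": the turn about the tool's z as a fraction of full scale; "jaw": the closure, from -1 (fully open) to 1 (shut), so that 0 is half open. In form: [{"travel": [x, y, z], "roll": roll, "jaw": jaw}, ...]. A call has 1 to 20 rows; each row is the pose to reach, as a shift and turn from the pose commanded when the call began, along the tool's axes at that moment; what a row does not reach only later rows make up. Full scale, the value 1, is 0.8 m for a shift and 90 degrees for a turn. A row lasts 1/10 s, in which the tool goes at most 50 mm and 8.59 degrees, less where a joint would pass 70% of its speed; a pose out of reach is approached as far as the arm can. A call with a number of a shift or a turn outside -1 to 1 is refused whole. A call with a gripper value outside its range is refused whole. The fingers move at their own pace and stop on an object; "squeeze" is the grip in N (left out, the last holds). Time passes only in rows, so rows that repeat a pose let the fingers close. It gives the time, the measured TCP pose, the force and the opening at its end, in the units of the state.
- arm.get_obs(): the state, without advancing time (a new reading comes with each control period).
- arm.snapshot(name): name is "side" or "top" or "wrist"; returns (picture, depth): 384x512x3 uint8, red, green, blue; 384x512 float32, mm along the optical axis (not along the pixel's ray), 0 where there is no reading.
- arm.get_calibration(name): a dict with "intrinsics" (3x3 intrinsics, pixels), "R" (3x3) and "t" (3): a world point X has camera coordinates R X + t. Camera axes: x right, y down, z forward; pixel columns grow to the right and rows downward; lengths in mm; the calibration is good to about 2 mm. A picture is of the moment at which its call begins: read the wrist's pose just before it. get_calibration takes no time and is no camera call; for the wrist camera it gives the pose at the moment of the call.
- arm.sign_off(): hands the job in, once; it reports no verdict.
Trained networks look in the newest picture that a camera, given by its name, has taken for a name from the list of things; names that differ only in an ending like _2 or _b are one class to them, and where a whole thing is asked for, a point or a joint stands for the part that bears it (a point fixed in the world has none). Each returns a list of dicts, best first, with "p" (0 to 1); they miss things now and then, are a little off and sometimes report something else, mostly with a low value. They report only what shows in the picture. A call takes as long as a camera call.
- arm.boxes_of(camera, query): "position" ([column, row] in pixels, amid what is visible of it).
The state is a dict: "time": time; "q": joint angles; "joint_vel": joint speeds; "effort": joint torques, N m; "ee_pos": TCP position; "orientation": TCP orientation; "contact_force": force on the tool from outside, world axes, zero at the start; "torque": the same for the moment, N m; "gripper_width": opening from 0.0 (shut) to 1.0 (fully open).
Only numpy, scipy, OpenCV 4.12 (cv2) and the standard library are available. Lean on these libraries where they do the work, as an engineer would, in place of code of your own. Each camera call takes 0.05 s, during which the arm holds its last target. There are 200 camera calls.

### The job

With a fingertip against the outside of its knurled rim, turn the gauge's locking ring two full turns anticlockwise (seen from above) to loosen it, counting by the raised bar on its top, and leave it there. Only after that push the wooden stop block fully home against the gauge's head, and take the hand away. Do not take the ring or the block between the fingers, and leave the loose clay pot, clay ring and tile nearby alone.

Things in the scene. Friction and masses are not known exactly. Their poses are not given: they have to be found in the camera images.
- gauge: Length gauge fixed to the table: dark steel foot 130 x 118 x 9 mm, grey head 92 x 100 mm (x, y), 36 mm high. Origin: centre of the foot's underside, on the ring's vertical axis. Its y axis runs along the sliding bar toward the wooden stop block; on its -x side a small dark steel pointer reaches 63 mm from the axis (top 36 mm high). Position and yaw vary.
- ring_center (a point): Point on the locking ring's axis, half-way up its knurled rim, 51 mm above the table. The ring: plain aluminium wheel, 80 mm across the knurl (36 upright ribs 1.5 mm proud), 40 to 62 mm above the table. A raised dark radial bar on its top (63 mm high) lies over the pointer when tight and after each full turn. A steel stud on the axis ends at 66 mm.
- lock_ring (a joint): Angle of the ring in rad, counted through: 0 is tight (its stop, where it starts), growing anticlockwise seen from above; two turns are 12.57, its range four. It turns easily (about 1 N at the rim) by the friction of a fingertip pressed inward on the rim and moved along it; it has no spring, stays where left and does not rise.
- stop_face (a point): Centre of the outer end face of the wooden stop block (the face away from the ring), 18 mm above the table. The block is 80 mm wide (gauge x) and 74 mm long (y, inward from this face), 2 to 34 mm above the table. Pushed here toward the gauge's -y it slides with its flat bar through the head against about 3 N. Home, this face is 133 mm from the ring's axis.
- stop_slide (a joint): How far the stop block stands out from its home place, in m: 0 is fully home (a hard stop), it starts 0.035 to 0.065 out.
- pinch_pot_1: Bystander: grey clay pinch pot 78 x 85 x 52 mm, loose; origin at the centre of its underside.
- clay_ring: Bystander: thick grey clay ring 52 x 54 x 32 mm, loose; origin at the centre of its underside.
- test_tile_0: Bystander: small glaze test tile 34 x 50 x 9 mm, loose; origin at the centre of its underside.

How it is judged:
By the outcome, as a careful person would: the job done as asked, in the order asked, and still so for the second after the job is handed in, with the robot touching nothing.
It also fails if it takes over 72 s, if anything falls off the work surface, if the arm or the gripper's body presses on something with over 40 N, if the wrist force passes 120 N, or if a joint passes its speed limit or range.

## Working session

There is one attempt and no reset: what is moved stays moved. The work goes in short steps, Python scripts to look and compute and a tool call to move; the robot and the scene stay as the last step left them, time stands still between calls to the robot, and variables do not carry over. Pictures are saved under pics/ and viewed, about 8 in all and at most 12, crops included, and the job is handed in when it is done.

Besides the shell and the picture viewer there is one more tool, called after ">>>" as name(argument=value, ...) on one line, values as JSON. servo_tool: Moves the arm, as the interface text tells. Shift numbers are shares of 0.8 m and turn numbers shares of 90 degrees, none past 1 either way. Its arguments: {"type":"object","properties":{"moves":{"type":"array"},"squeeze":{"type":"number"}},"required":["moves"]}

```bash
mkdir -p pics; cat > h.py <<'E'
import numpy as np, cv2
from bench import arm
def world(cam,u,v,depth,c=None):
    c=c or arm.get_calibration(cam);K=np.array(c["intrinsics"]);R=np.array(c["R"]);t=np.array(c["t"])
    d=depth; p=np.linalg.inv(K)@np.array([u,v,1.])*d
    return R.T@(p-t)
def atz(cam,u,v,z):
    c=arm.get_calibration(cam);K=np.array(c["intrinsics"]);R=np.array(c["R"]);t=np.array(c["t"])
    r=R.T@np.linalg.inv(K)@np.array([u,v,1.]);o=-R.T@t
    return o+r*(z-o[2])/r[2]
def cloud(cam,D):
    c=arm.get_calibration(cam);K=np.array(c["intrinsics"]);R=np.array(c["R"]);t=np.array(c["t"])
    v,u=np.mgrid[:D.shape[0],:D.shape[1]]
    p=np.stack([u,v,np.ones_like(u)],-1).reshape(-1,3)@np.linalg.inv(K).T*D.reshape(-1,1)
    return ((p-t)@R).reshape(*D.shape,3)
E
python3 - <<'E'
from h import *
o=arm.get_obs();print({k:np.round(v,3) for k,v in o.items()})
ims=[]
for n in ["top","side"]:
    P,D=arm.snapshot(n);np.save(f"{n}0.npy",D);cv2.imwrite(f"pics/{n}0.png",P[:,:,::-1])
    X=cloud(n,D)
    for q in ["ring_center","lock_ring","stop_face","gauge","pinch_pot_1","clay_ring","test_tile_0"]:
        for b in arm.boxes_of(n,q)[:2]:
            u,v=b["position"];print(n,q,round(b["p"],2),np.round([u,v]),np.round(X[int(v),int(u)]))
E
```

```text
{'time': np.float64(0.0), 'q': array([ 1.079,  0.265,  1.605,  0.   ,  1.274, -0.037]), 'joint_vel': array([ 0.   , -0.002,  0.001,  0.   , -0.003, -0.   ]), 'effort': array([ 1.0000e-03, -5.1512e+01, -3.6731e+01,  0.0000e+00,  1.3000e-02,
        0.0000e+00]), 'ee_pos': array([296.165, 605.733, 229.948]), 'orientation': array([-7.08e-01, -3.06e+00,  3.00e-03]), 'contact_force': array([-0.39 ,  0.806, -0.508]), 'torque': array([ 0.04 ,  0.048, -0.024]), 'gripper_width': np.float64(1.005)}
top ring_center 0.59 [240. 190.] [557.  31.  60.]
top lock_ring 0.6 [253. 191.] [554.  -2.  67.]
top stop_face 0.61 [198. 194.] [552. 134.  33.]
top gauge 0.98 [242. 189.] [561.  27.  52.]
top pinch_pot_1 0.94 [257. 102.] [791.  -8.   6.]
top clay_ring 0.71 [342. 134.] [ 697. -215.   30.]
top test_tile_0 0.63 [191. 273.] [364. 152.   7.]
side ring_center 0.93 [246. 197.] [529. -22.  49.]
side lock_ring 0.89 [253. 190.] [552.  -5.  54.]
side stop_face 0.77 [235. 172.] [552. 130.  34.]
side gauge 0.61 [246. 194.] [528. -25.  56.]
side pinch_pot_1 0.81 [337. 186.] [757. -47.  51.]
side test_tile_0 0.51 [165. 189.] [365. 142.   7.]
```

View pics/top0.png

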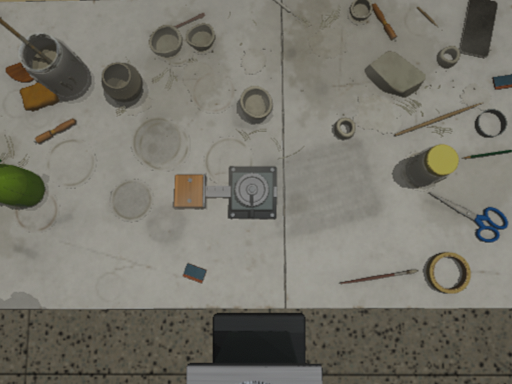

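View pics/side0.png

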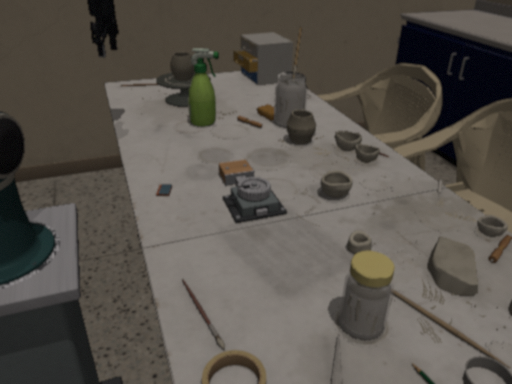

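The top view shows the gauge at about pixel (252,190), with the ring bar pointing down toward the robot. The block is at (190,191) on the +y side. The pot is at (257,103), the clay ring at (344,127) and the tile at (195,272). The side view agrees. Next I go above the gauge with the fingers shut and the wrist unwound.

>>> servo_tool(moves=[{"travel": [-0.62,-0.538,0],"roll": 1,"jaw": 1},{"travel": [-0.62,-0.538,0],"roll": 1,"jaw": 1},{"travel": [-0.62,-0.538,0],"roll": 1,"jaw": 1},{"travel": [-0.62,-0.538,0],"roll": 1,"jaw": 1},{"travel": [-0.62,-0.538,0],"roll": 1,"jaw": 1},{"travel": [-0.62,-0.538,0],"roll": 1,"jaw": 1},{"travel": [-0.62,-0.538,0],"roll": 1,"jaw": 1},{"travel": [-0.62,-0.538,0],"roll": 1,"jaw": 1},{"travel": [-0.62,-0.538,0],"roll": 1,"jaw": 1},{"travel": [-0.62,-0.538,0],"roll": 1,"jaw": 1},{"travel": [-0.62,-0.538,0],"roll": 1,"jaw": 1},{"travel": [-0.62,-0.538,0],"roll": 1,"jaw": 1},{"travel": [-0.62,-0.538,0],"roll": 1,"jaw": 1},{"travel": [-0.62,-0.538,0],"roll": 1,"jaw": 1},{"travel": [-0.62,-0.538,0],"roll": 1,"jaw": 1},{"travel": [-0.62,-0.538,0],"roll": 1,"jaw": 1},{"travel": [-0.62,-0.538,0],"roll": 1,"jaw": 1},{"travel": [-0.62,-0.538,0],"roll": 1,"jaw": 1}])

```text
time: 2.6
ee_pos: [552.6, 3.4, 231.3]
orientation: [-2.663, -1.666, -0.0]
contact_force: [-0.1, -0.3, 0.2]
gripper_width: 0.002
```

```bash
cat >> h.py <<'E'
from scipy.spatial.transform import Rotation as Ro
from scipy.optimize import least_squares
def psi(o):
    R=Ro.from_rotvec(o["orientation"]).as_matrix();return np.degrees(np.arctan2(R[1,0],R[0,0]))
def st():
    o=arm.get_obs();print("t",round(float(o["time"]),2),"pos",np.round(o["ee_pos"],1),"psi",round(psi(o),1),"F",np.round(o["contact_force"],1),"q1,q6",np.round(np.array(o["q"])[[0,5]],2),"w",round(float(o["gripper_width"]),2));return o
def fitc(P):
    f=lambda p:np.hypot(P[:,0]-p[0],P[:,1]-p[1])-p[2]
    return least_squares(f,[*P[:,:2].mean(0),40],loss="soft_l1").x
E
python3 - <<'E'
from h import *
o=st()
c=arm.get_calibration("wrist");R=np.array(c["R"]);t=np.array(c["t"]);K=c["intrinsics"];print("cam",np.round(-R.T@t),np.round(R[2],2),np.round(K,0).tolist())
P,D=arm.snapshot("wrist");cv2.imwrite("pics/w1.png",P[:,:,::-1]);np.save("w1.npy",D)
for n in ["top","wrist"]:
    Dn=np.load("top0.npy") if n=="top" else D
    X=cloud(n,Dn);m=(X[...,2]>54)&(X[...,2]<72)&(abs(X[...,0]-554)<60)&(abs(X[...,1])<60)&(Dn>0)
    Q=X[m];print(n,len(Q));
    if len(Q)>20:
        h=cv2.convexHull(Q[:,:2].astype(np.float32))[:,0];print(np.round(fitc(h),1),np.round(np.median(Q[:,2]),1))
    m=(X[...,2]>26)&(X[...,2]<42)&(abs(X[...,0]-554)<60)&(X[...,1]>80)&(X[...,1]<220)&(Dn>0)
    Q=X[m]
    if len(Q)>20: print("block",cv2.minAreaRect(Q[:,:2].astype(np.float32)))
E
```

```text
t 2.6 pos [552.6   3.4 231.3] psi 64.1 F [-0.1 -0.3  0.2] q1,q6 [-0.04  0.41] w 0.0
cam [587.  70. 374.] [-0.13 -0.27 -0.96] [[306.0, 0.0, 261.0], [0.0, 306.0, 192.0], [0.0, 0.0, 1.0]]
top 752
[558.6   1.   39.3] 59.6
block ((559.7565307617188, 135.7334442138672), (108.63185119628906, 78.28494262695312), 89.45577239990234)
wrist 4205
[561.7   0.7  39.6] 59.9
block ((563.3406372070312, 135.88084411621094), (105.84954071044922, 79.99386596679688), 89.46217346191406)
```

View pics/w1.png

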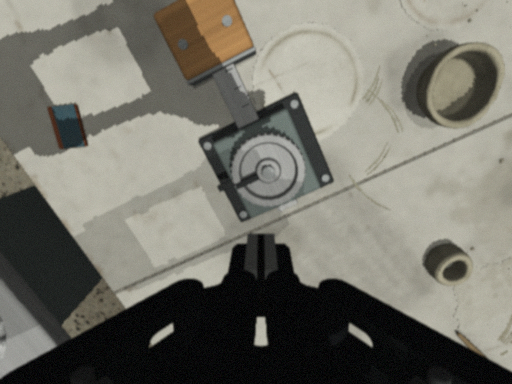

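The wrist view shows the ring at (268,170), with its bar lying over the pointer at (222,186), so it is still tight. The block is at (207,38), the pot at (462,85), the clay ring at (447,262) and the tile at (68,125). Axis is about (560.5, 1). I lower beside the rim with about 10 mm of clearance.

>>> servo_tool(moves=[{"travel": [0.002,-0.067,0],"roll": 0.09,"jaw": 1},{"travel": [0.002,-0.067,0],"roll": 0.18,"jaw": 1},{"travel": [0.002,-0.067,0],"roll": 0.27,"jaw": 1},{"travel": [0.002,-0.067,0.05],"roll": 0.36,"jaw": 1},{"travel": [0.002,-0.067,0.1],"roll": 0.45,"jaw": 1},{"travel": [0.002,-0.067,0.13],"roll": 0.54,"jaw": 1},{"travel": [0.002,-0.067,0.16],"roll": 0.63,"jaw": 1},{"travel": [0.002,-0.067,0.18],"roll": 0.72,"jaw": 1},{"travel": [0.002,-0.067,0.2],"roll": 0.81,"jaw": 1},{"travel": [0.002,-0.067,0.215],"roll": 0.9,"jaw": 1},{"travel": [0.002,-0.067,0.2325],"roll": 1,"jaw": 1},{"travel": [0.002,-0.067,0.2325],"roll": 1,"jaw": 1},{"travel": [0.002,-0.067,0.2325],"roll": 1,"jaw": 1}])

```text
time: 3.95
ee_pos: [505.3, 27.4, 45.4]
orientation: [3.062, -0.702, -0.001]
contact_force: [0.0, 0.2, 0.6]
gripper_width: 0.001
```

>>> servo_tool(moves=[{"travel": [0.004,0,0],"roll": 0,"jaw": 1},{"travel": [0.008,0,0],"roll": 0,"jaw": 1},{"travel": [0.01,0,0],"roll": 0,"jaw": 1},{"travel": [0.01,0,0],"roll": 0,"jaw": 1}])

```text
time: 4.35
ee_pos: [513.5, 23.1, 45.9]
orientation: [-3.061, 0.708, -0.002]
contact_force: [-0.3, 0.8, -0.0]
gripper_width: -0.001
```

>>> servo_tool(moves=[{"travel": [0.0012,0,0],"roll": 0,"jaw": 1},{"travel": [0.0025,0,0],"roll": 0,"jaw": 1},{"travel": [0.0025,0,0],"roll": 0,"jaw": 1}])

```text
time: 4.65
ee_pos: [514.1, 22.6, 45.2]
orientation: [-3.061, 0.708, 0.002]
contact_force: [-2.1, 0.9, 2.7]
gripper_width: 0.003
```

>>> servo_tool(moves=[{"travel": [0.0012,0,0],"roll": 0,"jaw": 1},{"travel": [0.0025,0,0],"roll": 0,"jaw": 1},{"travel": [0.0025,0,0],"roll": 0,"jaw": 1}])

```text
time: 4.95
ee_pos: [514.2, 22.4, 45.0]
orientation: [-3.06, 0.709, 0.008]
contact_force: [-7.1, 4.2, 5.7]
gripper_width: 0.0
```

Contact was made where expected, at about 51 mm from the axis. Pressing about 8 N, I start the first 90° arc with the wrist turning along with it.

>>> servo_tool(moves=[{"travel": [0.0002,0.0049,0],"roll": -0.05,"jaw": 1},{"travel": [0.0008,0.0098,0],"roll": -0.1,"jaw": 1},{"travel": [0.0017,0.0146,0],"roll": -0.15,"jaw": 1},{"travel": [0.0031,0.0193,0],"roll": -0.2,"jaw": 1},{"travel": [0.0048,0.0239,0],"roll": -0.25,"jaw": 1},{"travel": [0.0068,0.0284,0],"roll": -0.3,"jaw": 1},{"travel": [0.0092,0.0327,0],"roll": -0.35,"jaw": 1},{"travel": [0.0119,0.0367,0],"roll": -0.4,"jaw": 1},{"travel": [0.015,0.0406,0],"roll": -0.45,"jaw": 1},{"travel": [0.0183,0.0442,0],"roll": -0.5,"jaw": 1},{"travel": [0.0219,0.0475,0],"roll": -0.55,"jaw": 1},{"travel": [0.0258,0.0506,0],"roll": -0.6,"jaw": 1},{"travel": [0.0298,0.0533,0],"roll": -0.65,"jaw": 1},{"travel": [0.0341,0.0557,0],"roll": -0.7,"jaw": 1},{"travel": [0.0386,0.0577,0],"roll": -0.75,"jaw": 1},{"travel": [0.0432,0.0594,0],"roll": -0.8,"jaw": 1},{"travel": [0.0479,0.0608,0],"roll": -0.85,"jaw": 1},{"travel": [0.0527,0.0617,0],"roll": -0.9,"jaw": 1},{"travel": [0.0576,0.0623,0],"roll": -0.95,"jaw": 1},{"travel": [0.0625,0.0625,0],"roll": -1,"jaw": 1}])

```text
time: 6.95
ee_pos: [539.7, -45.7, 45.2]
orientation: [2.662, 1.668, 0.0]
contact_force: [0.1, 0.1, 0.3]
gripper_width: -0.002
```

```bash
python3 - <<'E'
from h import *
o=st();d=o["ee_pos"][:2]-np.array([560.5,.9]);print(np.hypot(*d),np.degrees(np.arctan2(d[1],d[0])))
P,D=arm.snapshot("wrist");Q,_=arm.snapshot("top")
a=cv2.resize(P[:,:,::-1],(400,300));b=cv2.resize(Q[150:230,200:307,::-1],(400,300),interpolation=cv2.INTER_CUBIC)
cv2.imwrite("pics/a1.png",np.hstack([a,b]))
E
```

```text
t 6.95 pos [539.7 -45.7  45.2] psi 64.1 F [0.1 0.1 0.3] q1,q6 [-0.13  0.32] w -0.0
51.01395512703193 -114.05252737488014
```

View pics/a1.png

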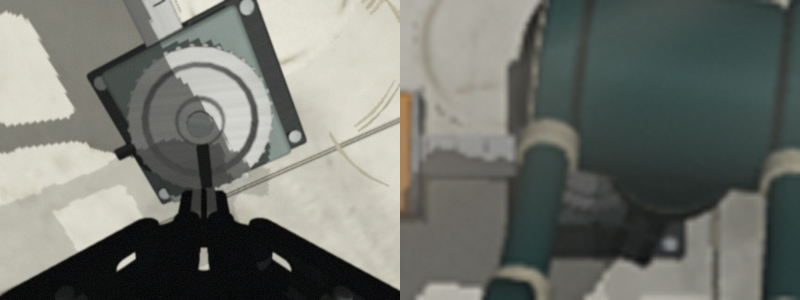

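The bar turned with the finger for most of the arc. It is now at (204,165) in the wrist half, about 66° past the pointer at (124,152). Contact faded at the end, so the axis lies a little further +y. I press in to re-measure it.

>>> servo_tool(moves=[{"travel": [0.0012,0,0],"roll": 0,"jaw": 1},{"travel": [0.0025,0,0],"roll": 0,"jaw": 1},{"travel": [0.0025,0,0],"roll": 0,"jaw": 1}])

```text
time: 7.35
ee_pos: [539.5, -45.0, 45.3]
orientation: [2.664, 1.662, -0.004]
contact_force: [-2.9, -8.3, 2.4]
gripper_width: -0.001
```

>>> servo_tool(moves=[{"travel": [0.0012,0,0],"roll": 0,"jaw": 1},{"travel": [0.0025,0,0],"roll": 0,"jaw": 1},{"travel": [0.0025,0,0],"roll": 0,"jaw": 1}])

```text
time: 7.65
ee_pos: [539.3, -44.8, 45.3]
orientation: [2.662, 1.663, -0.009]
contact_force: [-5.7, -13.0, 5.2]
gripper_width: 0.001
```

>>> servo_tool(moves=[{"travel": [0.0002,0.0046,0],"roll": -0.05,"jaw": 1},{"travel": [0.0007,0.0092,0],"roll": -0.1,"jaw": 1},{"travel": [0.0016,0.0137,0],"roll": -0.15,"jaw": 1},{"travel": [0.0029,0.0182,0],"roll": -0.2,"jaw": 1},{"travel": [0.0045,0.0225,0],"roll": -0.25,"jaw": 1},{"travel": [0.0064,0.0267,0],"roll": -0.3,"jaw": 1},{"travel": [0.0087,0.0307,0],"roll": -0.35,"jaw": 1},{"travel": [0.0112,0.0345,0],"roll": -0.4,"jaw": 1},{"travel": [0.0141,0.0382,0],"roll": -0.45,"jaw": 1},{"travel": [0.0172,0.0415,0],"roll": -0.5,"jaw": 1},{"travel": [0.0206,0.0447,0],"roll": -0.55,"jaw": 1},{"travel": [0.0242,0.0475,0],"roll": -0.6,"jaw": 1},{"travel": [0.0281,0.0501,0],"roll": -0.65,"jaw": 1},{"travel": [0.0321,0.0523,0],"roll": -0.7,"jaw": 1},{"travel": [0.0363,0.0543,0],"roll": -0.75,"jaw": 1},{"travel": [0.0406,0.0559,0],"roll": -0.8,"jaw": 1},{"travel": [0.045,0.0571,0],"roll": -0.85,"jaw": 1},{"travel": [0.0496,0.058,0],"roll": -0.9,"jaw": 1},{"travel": [0.0541,0.0586,0],"roll": -0.95,"jaw": 1},{"travel": [0.0588,0.0588,0],"roll": -1,"jaw": 1}])

```text
time: 9.65
ee_pos: [605.9, -20.8, 45.6]
orientation: [0.704, 3.057, -0.001]
contact_force: [4.2, -2.8, -2.4]
gripper_width: 0.001
```

>>> servo_tool(moves=[{"travel": [0.0014,0.0046,0],"roll": -0.05,"jaw": 1},{"travel": [0.0019,0.0092,0],"roll": -0.1,"jaw": 1},{"travel": [0.0028,0.0137,0],"roll": -0.15,"jaw": 1},{"travel": [0.0041,0.0182,0],"roll": -0.2,"jaw": 1},{"travel": [0.0057,0.0225,0],"roll": -0.25,"jaw": 1},{"travel": [0.0076,0.0267,0],"roll": -0.3,"jaw": 1},{"travel": [0.0099,0.0307,0],"roll": -0.35,"jaw": 1},{"travel": [0.0124,0.0345,0],"roll": -0.4,"jaw": 1},{"travel": [0.0153,0.0382,0],"roll": -0.45,"jaw": 1},{"travel": [0.0184,0.0415,0],"roll": -0.5,"jaw": 1},{"travel": [0.0218,0.0447,0],"roll": -0.55,"jaw": 1},{"travel": [0.0254,0.0475,0],"roll": -0.6,"jaw": 1},{"travel": [0.0293,0.0501,0],"roll": -0.65,"jaw": 1},{"travel": [0.0333,0.0523,0],"roll": -0.7,"jaw": 1},{"travel": [0.0375,0.0543,0],"roll": -0.75,"jaw": 1}])

```text
time: 11.15
ee_pos: [598.9, 33.8, 45.7]
orientation: [-1.111, 2.931, -0.0]
contact_force: [5.6, 4.9, -5.0]
gripper_width: -0.001
```

```bash
cat >> h.py <<'E'
C=np.array([560.5,.9])
def bar(name=None):
    c=arm.get_calibration("wrist");P,D=arm.snapshot("wrist")
    if name: cv2.imwrite(name,P[:,:,::-1])
    K=np.array(c["intrinsics"]);R=np.array(c["R"]);t=np.array(c["t"])
    a=np.radians(np.arange(0,360,1.));r=np.arange(17,34,1.)
    X=np.stack([C[0]+r*np.cos(a)[:,None],C[1]+r*np.sin(a)[:,None],np.full((360,len(r)),62.5)],-1)
    p=(X@R.T+t)@K.T;uv=(p[...,:2]/p[...,2:]).astype(np.float32)
    g=cv2.GaussianBlur(P.max(2),(3,3),0)
    s=cv2.remap(g,uv[...,0],uv[...,1],cv2.INTER_LINEAR).astype(float)
    m=np.percentile(s,75,axis=1);print("bar darkness min at az",np.argsort(m)[:8],"vals",np.sort(m)[[0,4,8,20,60]])
    w=m<m.min()+15;print("dark set",np.where(w)[0]);return m
E
python3 - <<'E'
from h import *
o=st();d=o["ee_pos"][:2]-C;print(np.hypot(*d),np.degrees(np.arctan2(d[1],d[0]))%360)
bar("pics/a2.png")
E
```

```text
t 11.15 pos [598.9  33.8  45.7] psi -138.5 F [ 5.6  4.9 -5. ] q1,q6 [ 0.01 -2.28] w -0.0
50.53664455615896 40.60968389957951
bar darkness min at az [46 45 44 43 42 38 35 37] vals [ 47.  51.  52. 123. 155.]
dark set [34 35 36 37 38 39 40 41 42 43 44 45 46 47]
```

View pics/a2.png

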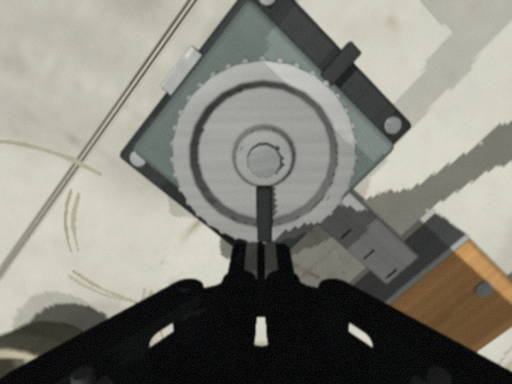

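The wrist view shows the bar at (265,212), right behind the finger. That is azimuth about 40.5°, so the ring has turned about 220° and is following the finger exactly. Now I lift off and unwind the wrist over the ring.

>>> servo_tool(moves=[{"travel": [-0.0125,0,0],"roll": 0,"jaw": 1},{"travel": [-0.0125,0,-0.05],"roll": 0,"jaw": 1},{"travel": [0.0,0,-0.06],"roll": 0.09,"jaw": 1},{"travel": [0.06,0,-0.06],"roll": 0.18,"jaw": 1},{"travel": [0.06,0,-0.06],"roll": 0.27,"jaw": 1},{"travel": [0.06,0,-0.06],"roll": 0.36,"jaw": 1},{"travel": [0.06,0,-0.06],"roll": 0.45,"jaw": 1},{"travel": [0.06,0,-0.06],"roll": 0.54,"jaw": 1},{"travel": [0.06,0,-0.06],"roll": 0.63,"jaw": 1},{"travel": [0.06,0,-0.06],"roll": 0.72,"jaw": 1},{"travel": [0.06,0,-0.06],"roll": 0.81,"jaw": 1},{"travel": [0.06,0,-0.06],"roll": 0.9,"jaw": 1},{"travel": [0.06,0,-0.06],"roll": 1,"jaw": 1}])

```text
time: 12.5
ee_pos: [560.0, 0.5, 93.2]
orientation: [-1.292, -2.863, 0.001]
contact_force: [0.4, 0.0, 0.1]
gripper_width: 0.0
```

>>> servo_tool(moves=[{"travel": [0,0,0],"roll": 0.09,"jaw": 1},{"travel": [0,0,0],"roll": 0.18,"jaw": 1},{"travel": [0,0,0],"roll": 0.27,"jaw": 1},{"travel": [0,0,0],"roll": 0.36,"jaw": 1},{"travel": [0,0,0],"roll": 0.45,"jaw": 1},{"travel": [0,0,0],"roll": 0.54,"jaw": 1},{"travel": [0,0,0],"roll": 0.63,"jaw": 1},{"travel": [0,0,0],"roll": 0.72,"jaw": 1},{"travel": [0,0,0],"roll": 0.81,"jaw": 1},{"travel": [0,0,0],"roll": 0.9,"jaw": 1},{"travel": [0,0,0],"roll": 1,"jaw": 1}])

```text
time: 13.6
ee_pos: [560.1, 0.5, 93.2]
orientation: [-2.934, -1.121, 0.001]
contact_force: [0.5, 0.2, -0.6]
gripper_width: -0.005
```

>>> servo_tool(moves=[{"travel": [-0.0033,-0.0375,0],"roll": 0.09,"jaw": 1},{"travel": [-0.0065,-0.0747,0],"roll": 0.18,"jaw": 1},{"travel": [-0.0065,-0.0747,0],"roll": 0.27,"jaw": 1},{"travel": [-0.0065,-0.0747,0],"roll": 0.36,"jaw": 1},{"travel": [-0.0065,-0.0747,0],"roll": 0.45,"jaw": 1},{"travel": [-0.0065,-0.0747,0],"roll": 0.54,"jaw": 1},{"travel": [-0.0065,-0.0747,0],"roll": 0.63,"jaw": 1},{"travel": [-0.0065,-0.0747,0],"roll": 0.72,"jaw": 1},{"travel": [-0.0065,-0.0747,0],"roll": 0.81,"jaw": 1},{"travel": [-0.0065,-0.0747,0],"roll": 0.9,"jaw": 1},{"travel": [-0.0065,-0.0747,0],"roll": 0.944,"jaw": 1},{"travel": [-0.0065,-0.0747,0],"roll": 0.944,"jaw": 1}])

```text
time: 14.8
ee_pos: [516.1, 41.2, 93.3]
orientation: [2.925, -1.145, -0.001]
contact_force: [0.3, -0.6, 0.5]
gripper_width: 0.002
```

```bash
python3 - <<'E'
from h import *
o=st();d=o["ee_pos"][:2]-C;print(np.hypot(*d),np.degrees(np.arctan2(d[1],d[0]))%360)
m=bar()
R=Ro.from_rotvec(o["orientation"]).as_matrix()
print("to center in tool:",np.round(R.T@np.array([*-d,45-o["ee_pos"][2]]),1))
E
```

```text
t 14.8 pos [516.1  41.2  93.3] psi -42.8 F [ 0.3 -0.6  0.5] q1,q6 [0.03 2.35] w 0.0
59.98906022958143 137.77397264309874
bar darkness min at az [46 45 44 43 42 47 41 40] vals [ 52.  58.  61. 149. 167.]
dark set [35 36 37 38 39 40 41 42 43 44 45 46 47]
to center in tool: [60.  -0.6 48.3]
```

>>> servo_tool(moves=[{"travel": [0,0,0.04],"roll": 0,"jaw": 1},{"travel": [0,0,0.06],"roll": 0,"jaw": 1},{"travel": [0,0,0.06],"roll": 0,"jaw": 1},{"travel": [0.006,0,0.06],"roll": 0,"jaw": 1},{"travel": [0.01,0,0.06],"roll": 0,"jaw": 1},{"travel": [0.013,0,0.06],"roll": 0,"jaw": 1},{"travel": [0.0155,0,0.06],"roll": 0,"jaw": 1},{"travel": [0.0169,0,0.06],"roll": 0,"jaw": 1},{"travel": [0.0169,0,0.06],"roll": 0,"jaw": 1}])

```text
time: 15.75
ee_pos: [522.5, 34.8, 46.2]
orientation: [-2.923, 1.146, 0.014]
contact_force: [-12.9, 12.6, 12.4]
gripper_width: 0.002
```

>>> servo_tool(moves=[{"travel": [0.0002,0.0046,0],"roll": -0.05,"jaw": 1},{"travel": [0.0007,0.0092,0],"roll": -0.1,"jaw": 1},{"travel": [0.0016,0.0137,0],"roll": -0.15,"jaw": 1},{"travel": [0.0029,0.0182,0],"roll": -0.2,"jaw": 1},{"travel": [0.0045,0.0225,0],"roll": -0.25,"jaw": 1},{"travel": [0.0064,0.0267,0],"roll": -0.3,"jaw": 1},{"travel": [0.0087,0.0307,0],"roll": -0.35,"jaw": 1},{"travel": [0.0112,0.0345,0],"roll": -0.4,"jaw": 1},{"travel": [0.0141,0.0382,0],"roll": -0.45,"jaw": 1},{"travel": [0.0172,0.0415,0],"roll": -0.5,"jaw": 1},{"travel": [0.0206,0.0447,0],"roll": -0.55,"jaw": 1},{"travel": [0.0242,0.0475,0],"roll": -0.6,"jaw": 1},{"travel": [0.0281,0.0501,0],"roll": -0.65,"jaw": 1},{"travel": [0.0321,0.0523,0],"roll": -0.7,"jaw": 1},{"travel": [0.0363,0.0543,0],"roll": -0.75,"jaw": 1},{"travel": [0.0406,0.0559,0],"roll": -0.8,"jaw": 1},{"travel": [0.045,0.0571,0],"roll": -0.85,"jaw": 1},{"travel": [0.0496,0.058,0],"roll": -0.9,"jaw": 1},{"travel": [0.0541,0.0586,0],"roll": -0.95,"jaw": 1},{"travel": [0.0588,0.0588,0],"roll": -1,"jaw": 1}])

```text
time: 17.75
ee_pos: [526.6, -36.6, 46.0]
orientation: [2.874, 1.266, -0.008]
contact_force: [-7.4, -7.4, 4.2]
gripper_width: 0.001
```

>>> servo_tool(moves=[{"travel": [0.0014,0.0046,0],"roll": -0.05,"jaw": 1},{"travel": [0.0019,0.0092,0],"roll": -0.1,"jaw": 1},{"travel": [0.0028,0.0137,0],"roll": -0.15,"jaw": 1},{"travel": [0.0041,0.0182,0],"roll": -0.2,"jaw": 1},{"travel": [0.0057,0.0225,0],"roll": -0.25,"jaw": 1},{"travel": [0.0076,0.0267,0],"roll": -0.3,"jaw": 1},{"travel": [0.0099,0.0307,0],"roll": -0.35,"jaw": 1},{"travel": [0.0124,0.0345,0],"roll": -0.4,"jaw": 1},{"travel": [0.0153,0.0382,0],"roll": -0.45,"jaw": 1},{"travel": [0.0184,0.0415,0],"roll": -0.5,"jaw": 1},{"travel": [0.0218,0.0447,0],"roll": -0.55,"jaw": 1},{"travel": [0.0254,0.0475,0],"roll": -0.6,"jaw": 1},{"travel": [0.0293,0.0501,0],"roll": -0.65,"jaw": 1},{"travel": [0.0333,0.0523,0],"roll": -0.7,"jaw": 1},{"travel": [0.0375,0.0543,0],"roll": -0.75,"jaw": 1},{"travel": [0.0418,0.0559,0],"roll": -0.8,"jaw": 1},{"travel": [0.0462,0.0571,0],"roll": -0.85,"jaw": 1},{"travel": [0.0508,0.058,0],"roll": -0.9,"jaw": 1},{"travel": [0.0553,0.0586,0],"roll": -0.95,"jaw": 1},{"travel": [0.06,0.0588,0],"roll": -1,"jaw": 1}])

```text
time: 19.75
ee_pos: [597.9, -32.7, 46.6]
orientation: [1.137, 2.924, -0.001]
contact_force: [1.5, -2.1, -2.7]
gripper_width: -0.002
```

>>> servo_tool(moves=[{"travel": [0.0008,0.0046,0],"roll": -0.05,"jaw": 1},{"travel": [0.0013,0.0092,0],"roll": -0.1,"jaw": 1},{"travel": [0.0022,0.0137,0],"roll": -0.15,"jaw": 1},{"travel": [0.0035,0.0182,0],"roll": -0.2,"jaw": 1},{"travel": [0.0051,0.0225,0],"roll": -0.25,"jaw": 1},{"travel": [0.007,0.0267,0],"roll": -0.3,"jaw": 1},{"travel": [0.0093,0.0307,0],"roll": -0.35,"jaw": 1},{"travel": [0.0118,0.0345,0],"roll": -0.4,"jaw": 1},{"travel": [0.0147,0.0382,0],"roll": -0.45,"jaw": 1},{"travel": [0.0178,0.0415,0],"roll": -0.5,"jaw": 1},{"travel": [0.0212,0.0447,0],"roll": -0.55,"jaw": 1},{"travel": [0.0248,0.0475,0],"roll": -0.6,"jaw": 1},{"travel": [0.0287,0.0501,0],"roll": -0.65,"jaw": 1},{"travel": [0.0327,0.0523,0],"roll": -0.7,"jaw": 1},{"travel": [0.0369,0.0543,0],"roll": -0.75,"jaw": 1},{"travel": [0.0412,0.0559,0],"roll": -0.8,"jaw": 1},{"travel": [0.0456,0.0571,0],"roll": -0.85,"jaw": 1},{"travel": [0.0502,0.058,0],"roll": -0.9,"jaw": 1}])

```text
time: 21.55
ee_pos: [601.4, 30.7, 47.2]
orientation: [-1.032, 2.959, -0.002]
contact_force: [5.9, 3.0, -3.7]
gripper_width: -0.001
```

```bash
python3 - <<'E'
from h import *
o=st();d=o["ee_pos"][:2]-C;print(np.hypot(*d),np.degrees(np.arctan2(d[1],d[0]))%360)
m=bar()
E
```

```text
t 21.55 pos [601.4  30.7  47.2] psi -141.5 F [ 5.9  3.  -3.7] q1,q6 [ 0.01 -2.23] w -0.0
50.58683299643894 36.14345958830208
bar darkness min at az [294 306 304 305 295 296 307 303] vals [ 52.  53.  56. 147. 152.]
dark set [293 294 295 296 297 298 299 300 301 302 303 304 305 306 307]
```

Bar is at azimuth 300° (turned 480°, matching the 258° finger arc), so 240° remains. Same unwinding again.

>>> servo_tool(moves=[{"travel": [-0.0125,0,0],"roll": 0,"jaw": 1},{"travel": [-0.0125,0,-0.05],"roll": 0,"jaw": 1},{"travel": [0.0,0,-0.06],"roll": 0.09,"jaw": 1},{"travel": [0.06,0,-0.06],"roll": 0.18,"jaw": 1},{"travel": [0.06,0,-0.06],"roll": 0.27,"jaw": 1},{"travel": [0.06,0,-0.06],"roll": 0.36,"jaw": 1},{"travel": [0.06,0,-0.06],"roll": 0.45,"jaw": 1},{"travel": [0.06,0,-0.06],"roll": 0.54,"jaw": 1},{"travel": [0.06,0,-0.06],"roll": 0.63,"jaw": 1},{"travel": [0.06,0,-0.06],"roll": 0.72,"jaw": 1},{"travel": [0.06,0,-0.06],"roll": 0.81,"jaw": 1},{"travel": [0.06,0,-0.06],"roll": 0.9,"jaw": 1},{"travel": [0.06,0,-0.06],"roll": 1,"jaw": 1}])

```text
time: 22.9
ee_pos: [561.3, 0.2, 94.4]
orientation: [1.368, 2.826, 0.001]
contact_force: [-0.0, 0.4, 0.5]
gripper_width: -0.003
```

>>> servo_tool(moves=[{"travel": [0,0,0],"roll": 0.09,"jaw": 1},{"travel": [0,0,0],"roll": 0.18,"jaw": 1},{"travel": [0,0,0],"roll": 0.27,"jaw": 1},{"travel": [0,0,0],"roll": 0.36,"jaw": 1},{"travel": [0,0,0],"roll": 0.45,"jaw": 1},{"travel": [0,0,0],"roll": 0.54,"jaw": 1},{"travel": [0,0,0],"roll": 0.63,"jaw": 1},{"travel": [0,0,0],"roll": 0.72,"jaw": 1},{"travel": [0,0,0],"roll": 0.81,"jaw": 1},{"travel": [0,0,0],"roll": 0.9,"jaw": 1},{"travel": [0,0,0],"roll": 1,"jaw": 1}])

```text
time: 24.0
ee_pos: [561.3, 0.2, 94.4]
orientation: [2.963, 1.041, 0.002]
contact_force: [-0.7, 0.3, -0.2]
gripper_width: -0.001
```

>>> servo_tool(moves=[{"travel": [-0.006,-0.0375,0],"roll": 0.09,"jaw": 1},{"travel": [-0.013,-0.0739,0],"roll": 0.18,"jaw": 1},{"travel": [-0.013,-0.0739,0],"roll": 0.27,"jaw": 1},{"travel": [-0.013,-0.0739,0],"roll": 0.36,"jaw": 1},{"travel": [-0.013,-0.0739,0],"roll": 0.45,"jaw": 1},{"travel": [-0.013,-0.0739,0],"roll": 0.54,"jaw": 1},{"travel": [-0.013,-0.0739,0],"roll": 0.63,"jaw": 1},{"travel": [-0.013,-0.0739,0],"roll": 0.72,"jaw": 1},{"travel": [-0.013,-0.0739,0],"roll": 0.81,"jaw": 1},{"travel": [-0.013,-0.0739,0],"roll": 0.889,"jaw": 1},{"travel": [-0.013,-0.0739,0],"roll": 0.889,"jaw": 1},{"travel": [-0.013,-0.0739,0],"roll": 0.889,"jaw": 1}])

```text
time: 25.2
ee_pos: [515.5, 39.6, 94.0]
orientation: [-2.945, 1.094, -0.002]
contact_force: [-0.0, -0.7, 0.6]
gripper_width: -0.001
```

```bash
python3 - <<'E'
from h import *
o=st();d=o["ee_pos"][:2]-C;print(np.hypot(*d),np.degrees(np.arctan2(d[1],d[0]))%360)
m=bar("pics/a3.png")
R=Ro.from_rotvec(o["orientation"]).as_matrix()
print("to center in tool:",np.round(R.T@np.array([*-d,46-o["ee_pos"][2]]),1))
E
```

```text
t 25.2 pos [515.5  39.6  94. ] psi -40.8 F [-0.  -0.7  0.6] q1,q6 [0.03 2.31] w -0.0
59.334906312431784 139.2587496548998
bar darkness min at az [298 306 307 299 305 308 300 297] vals [ 59.  60.  62. 164. 165.]
dark set [297 298 299 300 301 302 303 304 305 306 307 308]
to center in tool: [59.3  0.  48.1]
```

>>> servo_tool(moves=[{"travel": [0,0,0.04],"roll": 0,"jaw": 1},{"travel": [0,0,0.06],"roll": 0,"jaw": 1},{"travel": [0,0,0.06],"roll": 0,"jaw": 1},{"travel": [0.006,0,0.06],"roll": 0,"jaw": 1},{"travel": [0.01,0,0.06],"roll": 0,"jaw": 1},{"travel": [0.013,0,0.06],"roll": 0,"jaw": 1},{"travel": [0.0155,0,0.06],"roll": 0,"jaw": 1},{"travel": [0.016,0,0.06],"roll": 0,"jaw": 1},{"travel": [0.016,0,0.06],"roll": 0,"jaw": 1}])

```text
time: 26.15
ee_pos: [521.6, 33.7, 46.2]
orientation: [-2.941, 1.099, 0.012]
contact_force: [-10.6, 10.0, 9.8]
gripper_width: 0.0
```

>>> servo_tool(moves=[{"travel": [0.0002,0.0046,0],"roll": -0.05,"jaw": 1},{"travel": [0.0007,0.0092,0],"roll": -0.1,"jaw": 1},{"travel": [0.0016,0.0137,0],"roll": -0.15,"jaw": 1},{"travel": [0.0029,0.0182,0],"roll": -0.2,"jaw": 1},{"travel": [0.0045,0.0225,0],"roll": -0.25,"jaw": 1},{"travel": [0.0064,0.0267,0],"roll": -0.3,"jaw": 1},{"travel": [0.0087,0.0307,0],"roll": -0.35,"jaw": 1},{"travel": [0.0112,0.0345,0],"roll": -0.4,"jaw": 1},{"travel": [0.0141,0.0382,0],"roll": -0.45,"jaw": 1},{"travel": [0.0172,0.0415,0],"roll": -0.5,"jaw": 1},{"travel": [0.0206,0.0447,0],"roll": -0.55,"jaw": 1},{"travel": [0.0242,0.0475,0],"roll": -0.6,"jaw": 1},{"travel": [0.0281,0.0501,0],"roll": -0.65,"jaw": 1},{"travel": [0.0321,0.0523,0],"roll": -0.7,"jaw": 1},{"travel": [0.0363,0.0543,0],"roll": -0.75,"jaw": 1},{"travel": [0.0406,0.0559,0],"roll": -0.8,"jaw": 1},{"travel": [0.045,0.0571,0],"roll": -0.85,"jaw": 1},{"travel": [0.0496,0.058,0],"roll": -0.9,"jaw": 1},{"travel": [0.0541,0.0586,0],"roll": -0.95,"jaw": 1},{"travel": [0.0588,0.0588,0],"roll": -1,"jaw": 1}])

```text
time: 28.15
ee_pos: [527.3, -37.3, 46.1]
orientation: [2.854, 1.311, -0.008]
contact_force: [-7.9, -7.0, 6.0]
gripper_width: 0.002
```

>>> servo_tool(moves=[{"travel": [0.002,0.0046,0],"roll": -0.05,"jaw": 1},{"travel": [0.0025,0.0092,0],"roll": -0.1,"jaw": 1},{"travel": [0.0034,0.0137,0],"roll": -0.15,"jaw": 1},{"travel": [0.0047,0.0182,0],"roll": -0.2,"jaw": 1},{"travel": [0.0063,0.0225,0],"roll": -0.25,"jaw": 1},{"travel": [0.0082,0.0267,0],"roll": -0.3,"jaw": 1},{"travel": [0.0105,0.0307,0],"roll": -0.35,"jaw": 1},{"travel": [0.013,0.0345,0],"roll": -0.4,"jaw": 1},{"travel": [0.0159,0.0382,0],"roll": -0.45,"jaw": 1},{"travel": [0.019,0.0415,0],"roll": -0.5,"jaw": 1},{"travel": [0.0224,0.0447,0],"roll": -0.55,"jaw": 1},{"travel": [0.026,0.0475,0],"roll": -0.6,"jaw": 1},{"travel": [0.0299,0.0501,0],"roll": -0.65,"jaw": 1},{"travel": [0.0339,0.0523,0],"roll": -0.7,"jaw": 1},{"travel": [0.0381,0.0543,0],"roll": -0.75,"jaw": 1},{"travel": [0.0424,0.0559,0],"roll": -0.8,"jaw": 1},{"travel": [0.0468,0.0571,0],"roll": -0.85,"jaw": 1},{"travel": [0.0514,0.058,0],"roll": -0.9,"jaw": 1},{"travel": [0.0559,0.0586,0],"roll": -0.95,"jaw": 1},{"travel": [0.0606,0.0588,0],"roll": -1,"jaw": 1}])

```text
time: 30.15
ee_pos: [599.3, -31.0, 46.6]
orientation: [1.09, 2.94, -0.001]
contact_force: [3.6, -4.0, -3.7]
gripper_width: 0.003
```

```bash
python3 - <<'E'
from h import *
o=st();d=o["ee_pos"][:2]-C;print(np.hypot(*d),np.degrees(np.arctan2(d[1],d[0]))%360)
m=bar("pics/a4.png")
E
```

```text
t 30.15 pos [599.3 -31.   46.6] psi 139.3 F [ 3.6 -4.  -3.7] q1,q6 [-0.09 -0.95] w 0.0
50.22190975944849 320.5080087838098
bar darkness min at az [128 117 127 118 119 126 120 121] vals [37. 39. 41. 79. 80.]
dark set [116 117 118 119 120 121 122 123 124 125 126 127 128 129]
```

>>> servo_tool(moves=[{"travel": [0.0014,0.0046,0],"roll": -0.05,"jaw": 1},{"travel": [0.0019,0.0092,0],"roll": -0.1,"jaw": 1},{"travel": [0.0028,0.0137,0],"roll": -0.15,"jaw": 1},{"travel": [0.0041,0.0182,0],"roll": -0.2,"jaw": 1},{"travel": [0.0057,0.0225,0],"roll": -0.25,"jaw": 1},{"travel": [0.0076,0.0267,0],"roll": -0.3,"jaw": 1},{"travel": [0.0099,0.0307,0],"roll": -0.35,"jaw": 1},{"travel": [0.0124,0.0345,0],"roll": -0.4,"jaw": 1},{"travel": [0.0153,0.0382,0],"roll": -0.45,"jaw": 1},{"travel": [0.0184,0.0415,0],"roll": -0.5,"jaw": 1},{"travel": [0.0218,0.0447,0],"roll": -0.55,"jaw": 1},{"travel": [0.0254,0.0475,0],"roll": -0.6,"jaw": 1},{"travel": [0.0254,0.0475,0],"roll": -0.6,"jaw": 1}])

```text
time: 31.5
ee_pos: [609.4, 13.1, 47.1]
orientation: [-0.359, 3.114, -0.001]
contact_force: [5.0, 2.5, -3.2]
gripper_width: 0.003
```

```bash
python3 - <<'E'
from h import *
o=st();d=o["ee_pos"][:2]-C;print(np.hypot(*d),np.degrees(np.arctan2(d[1],d[0]))%360)
m=bar("pics/a5.png")
E
```

```text
t 31.5 pos [609.4  13.1  47.1] psi -166.8 F [ 5.   2.5 -3.2] q1,q6 [-0.02 -1.82] w 0.0
50.40496529989357 13.975229628948059
bar darkness min at az [171 172 173 174 170 176 175 177] vals [ 59.  65.  68. 142. 151.]
dark set [170 171 172 173 174 175 176 177 178 179 180 181 182 183]
```

View pics/a5.png

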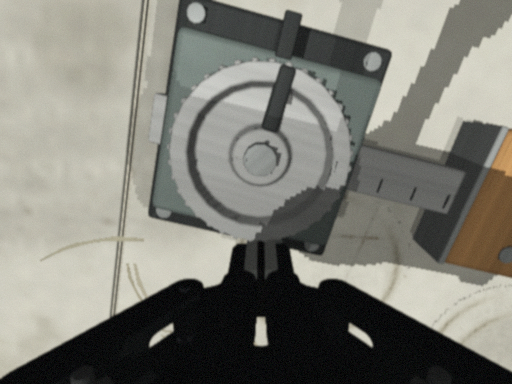

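The bar at (283,95) is about 3–3.5° short of the pointer at (290,33). I'll give a small extra nudge, then back off.

>>> servo_tool(moves=[{"travel": [0.0006,0.002,0],"roll": -0.02,"jaw": 1},{"travel": [0.0007,0.0037,0],"roll": -0.039,"jaw": 1},{"travel": [0.0007,0.0037,0],"roll": -0.039,"jaw": 1},{"travel": [-0.0125,0.0037,0],"roll": -0.039,"jaw": 1},{"travel": [-0.0125,0.0037,-0.06],"roll": -0.039,"jaw": 1},{"travel": [-0.0125,0.0037,-0.12],"roll": -0.039,"jaw": 1},{"travel": [-0.0125,0.0037,-0.12],"roll": -0.039,"jaw": 1}])

```text
time: 32.25
ee_pos: [621.8, 17.8, 150.8]
orientation: [-0.451, 3.094, -0.004]
contact_force: [1.6, 0.2, 0.6]
gripper_width: -0.003
```

```bash
python3 - <<'E'
from h import *
o=st()
m=bar("pics/a6.png")
c=arm.get_calibration("wrist");P,D=arm.snapshot("wrist");X=cloud("wrist",D)
mk=(X[...,2]>26)&(X[...,2]<40)&(abs(X[...,0]-C[0])<60)&(X[...,1]>100)&(X[...,1]<220)&(D>0)
Q=X[mk];print(len(Q),Q[:,0].min() if len(Q) else 0)
if len(Q)>20: print("block",cv2.minAreaRect(Q[:,:2].astype(np.float32)),np.percentile(Q[:,1],99.5))
E
```

```text
t 32.25 pos [621.8  17.8 150.8] psi -163.4 F [1.6 0.2 0.6] q1,q6 [-0.01 -1.87] w -0.0
bar darkness min at az [175 176 177 178 179 174 180 181] vals [ 53.  57.  61. 133. 140.]
dark set [174 175 176 177 178 179 180 181 182 183 184 185 186]
7911 519.6754486887032
block ((560.0427856445312, 151.09829711914062), (74.44892883300781, 80.20516204833984), 89.22159576416016) 186.8865640471604
```

View pics/a6.png

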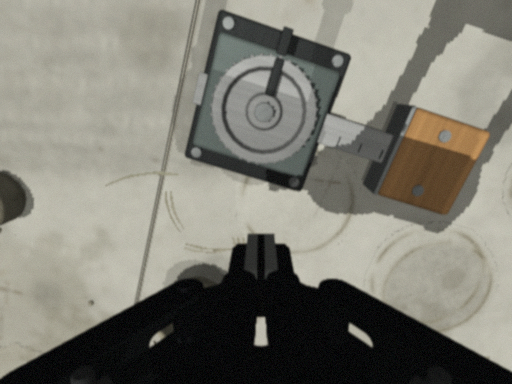

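The bar at (277,75) now lies over the pointer at (287,40). Its azimuth is about 179.7° and the count is 720°. The block stands out at (432,160), with its outer face at y≈188 and home at y≈134. I move behind it.

>>> servo_tool(moves=[{"travel": [0,0.06,0],"roll": 0.09,"jaw": 1},{"travel": [0,0.12,0],"roll": 0.193,"jaw": 1},{"travel": [0,0.18,0],"roll": 0.193,"jaw": 1},{"travel": [0,0.23,0],"roll": 0.193,"jaw": 1},{"travel": [0,0.27,0],"roll": 0.193,"jaw": 1},{"travel": [0,0.27,0],"roll": 0.193,"jaw": 1},{"travel": [0,0.27,0.05],"roll": 0.193,"jaw": 1},{"travel": [0,0.27,0.1],"roll": 0.193,"jaw": 1},{"travel": [0,0.27,0.14],"roll": 0.193,"jaw": 1},{"travel": [0,0.27,0.16],"roll": 0.193,"jaw": 1},{"travel": [0,0.27,0.1685],"roll": 0.193,"jaw": 1},{"travel": [0,0.27,0.1685],"roll": 0.193,"jaw": 1},{"travel": [0,0.27,0.1685],"roll": 0.193,"jaw": 1}])

```text
time: 33.65
ee_pos: [554.8, 225.2, 7.9]
orientation: [0.021, 3.139, 0.001]
contact_force: [-0.2, -0.1, 0.8]
gripper_width: 0.002
```

>>> servo_tool(moves=[{"travel": [-0.006,0,-0.01],"roll": 0,"jaw": 1},{"travel": [-0.006,-0.01,-0.01],"roll": 0,"jaw": 1},{"travel": [-0.006,-0.02,-0.01],"roll": 0,"jaw": 1},{"travel": [-0.006,-0.027,-0.01],"roll": 0,"jaw": 1},{"travel": [-0.006,-0.034,-0.01],"roll": 0,"jaw": 1},{"travel": [-0.006,-0.041,-0.01],"roll": 0,"jaw": 1},{"travel": [-0.006,-0.048,-0.01],"roll": 0,"jaw": 1},{"travel": [-0.006,-0.055,-0.01],"roll": 0,"jaw": 1},{"travel": [-0.006,-0.062,-0.01],"roll": 0,"jaw": 1},{"travel": [-0.006,-0.069,-0.01],"roll": 0,"jaw": 1},{"travel": [-0.006,-0.076,-0.01],"roll": 0,"jaw": 1},{"travel": [-0.006,-0.083,-0.01],"roll": 0,"jaw": 1},{"travel": [-0.006,-0.09,-0.01],"roll": 0,"jaw": 1},{"travel": [-0.006,-0.096,-0.01],"roll": 0,"jaw": 1},{"travel": [-0.006,-0.096,-0.01],"roll": 0,"jaw": 1}])

```text
time: 35.15
ee_pos: [557.3, 147.8, 14.5]
orientation: [0.022, 3.141, 0.001]
contact_force: [1.1, 3.1, 2.4]
gripper_width: 0.0
```

>>> servo_tool(moves=[{"travel": [0,-0.002,0],"roll": 0,"jaw": 1},{"travel": [0,-0.004,0],"roll": 0,"jaw": 1},{"travel": [0,-0.004,0],"roll": 0,"jaw": 1},{"travel": [0,-0.004,0],"roll": 0,"jaw": 1}])

```text
time: 35.55
ee_pos: [557.4, 147.6, 14.6]
orientation: [0.023, 3.141, 0.007]
contact_force: [1.6, 14.3, 0.6]
gripper_width: 0.003
```

The force rose to 14 N with no further travel, so the block is on its hard stop at the expected spot. I back away and check.

>>> servo_tool(moves=[{"travel": [0,0.02,0],"roll": 0,"jaw": 1},{"travel": [0,0.05,0],"roll": 0,"jaw": 1},{"travel": [0,0.08,-0.02],"roll": 0,"jaw": 1},{"travel": [0,0.08,-0.08],"roll": 0,"jaw": 1},{"travel": [0,0.08,-0.14],"roll": 0,"jaw": 1},{"travel": [0,0.08,-0.2],"roll": 0,"jaw": 1},{"travel": [0,0.08,-0.25],"roll": 0,"jaw": 1},{"travel": [0,0.08,-0.25],"roll": 0,"jaw": 1},{"travel": [0,0.08,-0.25],"roll": 0,"jaw": 1}])

```text
time: 36.45
ee_pos: [557.9, 208.5, 215.1]
orientation: [0.021, 3.141, -0.001]
contact_force: [0.1, -0.1, -0.7]
gripper_width: -0.001
```

```bash
python3 - <<'E'
from h import *
o=st()
c=arm.get_calibration("wrist");Rr=np.array(c["R"]);print("cam",np.round(-Rr.T@np.array(c["t"])))
m=bar("pics/f1.png")
P,D=arm.snapshot("wrist");X=cloud("wrist",D)
mk=(X[...,2]>26)&(X[...,2]<40)&(abs(X[...,0]-C[0])<60)&(X[...,1]>56)&(X[...,1]<220)&(D>0)
Q=X[mk]
if len(Q)>20: print("block",cv2.minAreaRect(Q[:,:2].astype(np.float32)),np.percentile(Q[:,1],99.5))
T,D=arm.snapshot("top");
for q in ["pinch_pot_1","clay_ring","test_tile_0"]:
    print(q,[np.round(b["position"]) for b in arm.boxes_of("top",q)[:1]])
E
```

```text
t 36.45 pos [557.9 208.5 215.1] psi 179.2 F [ 0.1 -0.1 -0.7] q1,q6 [ 0.32 -1.24] w -0.0
cam [484. 209. 358.]
bar darkness min at az [176 175 174 173 172 171 177 178] vals [ 46.  47.  52.  78. 151.]
dark set [169 170 171 172 173 174 175 176 177 178 179 180 181 182 183 184]
block ((560.8418579101562, 96.15425872802734), (74.74414825439453, 79.39959716796875), 89.44268798828125) 133.1987346431652
pinch_pot_1 [array([254., 103.])]
clay_ring [array([342., 131.])]
test_tile_0 [array([220., 194.])]
```

View pics/f1.png

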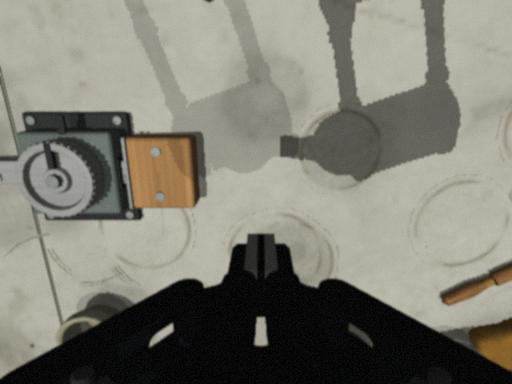

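The wrist view shows the block shut against the head, at (160,172), with the ring bar at (50,155) over the pointer side. The block's outer face measures about 133 mm from the axis. The hand is clear of everything, so I hand in.

```bash
python3 -c "
from bench import arm
print(arm.sign_off())"
```

```text
the job is handed in; nothing more can be done
None
```

The ring is turned two full turns anticlockwise and the block is pushed home. The job was handed in at about 37 s with the hand clear; no verdict came back.

- **Ring:** I turned it with the shut fingertips pressed on the rim and never gripped it. There were three arcs, with the bar at about 220°, 480° and 720°. The first arc slipped slightly, which I caught by checking the bar. A close look just before the push put the bar at azimuth 179.7°, against about 179.5° for the pointer.
- **Block:** I pushed it with the shut fingers until the force rose to about 14 N with no further movement. Its outer face measured about 133 mm from the ring axis, which is the home position.

Two checks disagreed:
- **Bar angle:** the last view, taken at a slant and partly in shadow, read about 176.5°. I trusted the closer view and did not touch the ring after the push.
- **Tile:** in the last top picture the network reported the tile at the gauge, which looks like a false detection. I did not confirm the tile separately, but no move came near where it lay. The pot and clay ring were found within about 3 pixels of where they started.

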